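# Open a sauce filler of unknown thread hand and hold its cap lifted off

## Task

Open the left filler (as the robot sees it) of the twin sauce dispenser for a top-up: swing its keeper lever up and right back, then unscrew the black wing cap and lift it off. One of the two filler collars is a reverse-thread replacement and nothing shows which, so try the cap both ways to find the one in which it loosens. Finish still holding the cap in the gripper, level and at rest about 10 cm above its own collar, so that it drips back into the tank; leave the right filler and the other things on the table as they are.

Things in the scene. Friction and masses are not known exactly. Their poses are not given: they have to be found in the camera images.
- dispenser: Twin steel sauce dispenser, fixed: box 120 mm deep (x), 330 wide (y), flat top 125 mm over the table; a drip tray and two spouts stand out to x = -130 mm in front. Origin: centre of the box's underside, on the table; x from front to back, y to its left, z up. Fillers on top at x = -20 mm, y = 90 (left) and -90 (right); between them at x = 15, y = 0 a black air-pump knob, top at 158 mm.
- collar_left (a point): Centre of the rim of the left filler's white collar, 149 mm over the table (40 mm outside diameter, coarse two-start thread hidden under the cap). Of the two collars one is right-handed (loosens counter-clockwise seen from above), one left-handed (loosens clockwise); which is which changes from start to start and cannot be seen.
- keeper_left (a joint): Left keeper lever, rad: 0 = down over the cap's wing, which can then neither turn nor lift; grows as its front end swings up and backwards about the dispenser's y axis; pi/2 = upright, 2.6 = laid right back (stop). Light (under 1 N at the end); well past upright it falls back to the stop by itself, short of that it falls shut.
- keeper_right (a joint): The same for the right keeper lever; stays at 0.
- keeper_left_hinge (a point): On the left keeper's hinge axis, 46 mm behind the cap's axis: x = 26, y = 90, z = 175 mm in the dispenser's frame. Two fixed cheeks, 36 mm wide overall, hold it and reach 9 mm from the axis.
- keeper_left_end (a point): Point to take the left keeper, 68 mm from its hinge axis, moving with it. The lever is a steel channel 24 mm wide, 14 mm high, open below, reaching 84 mm from the axis to a rounded front edge; shut, it straddles the wing, its top 183 mm over the table. Pinch it across its 24 mm from above (it pivots between the fingers) or lift it by its front edge.
- cap_left: Black screw cap, left filler: ribbed skirt 62 mm across, 25 high; on it a wing grip 48 mm long (cap's x), 12 thick (y), 22 high, top 47 mm over the origin. Origin: centre of the skirt's lower edge, 130 mm over the table when closed, wing then along the dispenser's x within 3 degrees. About 80 g. Loosening way: free after about 1 rad, lifts off up to 2.4 rad; the other way: hard stop after 0.05 to 0.2 rad.
- cap_right: The same cap on the right filler, to be left closed.
- cup_tray: White portion cup, 76 mm across, 47 mm high, on the drip tray under the right spout; origin centre of its underside.
- cup_spare: White portion cup as above, on the table beside the dispenser's right end.
- tea_tin: Green tin 71 x 88 x 111 mm at the right of the table; origin centre of its underside.
- bottle: Yellow squeeze bottle, 62 mm across, 206 mm high, left of the dispenser; origin centre of its underside.
- rice_cup: Beige cup, 93 mm across, 64 mm high, front left; origin centre of its underside.
Mind the look-alikes: they are no part of the job. Leave any red, turquoise or yellow look-alike of the cap_right alone.

How it is judged:
By the outcome, as a careful person would: the job done as asked, in the order asked, and still so for the second after the job is handed in, while the arm keeps its last pose, push and grip.
It also fails if it takes over 61 s, if anything falls off the work surface, if the arm or the gripper's body presses on something with over 40 N, if the wrist force passes 120 N, or if a joint passes its speed limit or range.

## Robot

A 7-joint arm with a two-finger parallel gripper is mounted at the origin on a cart in front of the work surface, level with it; the furniture and walls round the work are solid. World frame = base frame: x ahead of the robot, y to its left, z up, the work surface at z = 0. Lengths are in m, angles in rad, forces in N, time in s.
With the tool pointing down it reaches from about 0.4 to 0.85 m from the base axis. Payload 10.4 kg.
Tool frame: the origin (TCP) lies at the very end of the fingers, on their centre line; the grasp point (between the pads) lies 19 mm behind it; x points along the fingers, y is the direction in which the jaws open and shut, and the axes are right-handed (so a half turn about x gives the same grasp; the last joint's range is limited). The gripper opens to 87 mm and grips with 3 to 60 N. Pads are 19 mm wide; open, the fingers measure 117 mm over their backs; the gripper's body (75 mm by 190 mm) begins 51 mm behind the grasp point.
Start: joints at [1.303, 0.332, -0.065, 1.46, 0.022, 1.35, -0.088], TCP at [0.151, -0.606, 0.189] pointing down, gripper open.
Joint ranges: [-2.6, 2.6], [-0.5, 2.12], [-1.47, 1.34], [0.16, 2.42], [-1.27, 4.41], [0.06, 2.06], [-2.6, 2.6]. Speed limits (rad/s): [2.22, 2.22, 2.79, 2.79, 3.14, 3.14, 3.14].

## Interface

Orientations are given as a unit quaternion [x, y, z, w].
In Python, from cell import r, read_camera, finish_job gives the robot as it stands.
- The arm moves only by the tool play_rows, never from a script. Its argument "moves" is text: rows parted by semicolons, each of 7 numbers parted by spaces: the shift along the tool's x, y, z in units of 30 mm (1.0 is 30 mm), then the turn, a rotation vector about the tool's x, y, z in units of 5 degrees (1.0 is 5 degrees), then the opening, from -1 (shut) to 1 (fully open), so that 0 is half open. A call has exactly 8 rows; each row is the pose to reach, as a shift and turn from the pose commanded when the call began, along the tool's axes at that moment; what a row does not reach only later rows make up. A row lasts 1/12 s, in which the tool goes at most 41.7 mm and 7.16 degrees, less where a joint would pass 70% of its speed; a pose out of reach is approached as far as the arm can. A call with a gripper value outside its range is refused whole. The fingers move at their own pace and stop on an object; the grip force is fixed at half the most. Time passes only in rows, so rows that repeat a pose let the fingers close, or fill a call up. It gives the time, the measured TCP pose, the force and the opening at its end, in the units of the state.
- r.sense(): the state, without advancing time (a new reading comes with each control period).
- read_camera(name): name is "side" or "top"; returns a dict with "pixels" (400x640x3 uint8, red, green, blue), "range_z" (400x640 float32, m along the optical axis (not along the pixel's ray), 0 where there is no reading), "camera_matrix" (3x3 intrinsics, pixels), "rvec" (rotation vector, rad) and "tvec" (3), from world to camera coordinates, as OpenCV has them. Camera axes: x right, y down, z forward; pixel columns grow to the right and rows downward; lengths in m; the calibration is good to about 2 mm. A picture is of the moment at which its call begins.
- finish_job(): hands the job in, once; it reports no verdict.
The state is a dict: "time_s": time; "joints": joint angles; "joint_velocities": joint speeds; "tau": joint torques, N m; "ee_pos": TCP position; "tool_rot": TCP orientation; "force": force on the tool from outside, world axes, zero at the start; "moment": the same for the moment, N m; "finger_gap": finger opening in m.
Only numpy, scipy, OpenCV 4.12 (cv2) and the standard library are available. Lean on these libraries where they do the work, as an engineer would, in place of code of your own. Each camera call takes 0.05 s, during which the arm holds its last target.

## Working session

There is one attempt and no reset: what is moved stays moved. The work goes in short steps, Python scripts to look and compute and a tool call to move; the robot and the scene stay as the last step left them, time stands still between calls to the robot, and variables do not carry over. Pictures are saved under pics/ and viewed, and the job is handed in when it is done.

Besides the shell and the picture viewer there is one more tool, called after "Emit:" in YAML: its name, and indented under it one key for each argument. play_rows: Moves the arm, as the interface text tells. Its arguments: {"type":"object","properties":{"moves":{"type":"string"}},"required":["moves"]}

```bash
ls; mkdir -p pics; cat > h.py <<'E'
import numpy as np, cv2
from cell import r, read_camera
from scipy.spatial.transform import Rotation as R
def cam(n):
    c=read_camera(n); np.savez(f'{n}.npz',**c); return c
def load(n): return dict(np.load(f'{n}.npz'))
def save(n,img): cv2.imwrite(f'pics/{n}.png',img[:,:,::-1])
def crop(c,x0,y0,x1,y1,s): return cv2.resize(c['pixels'][y0:y1,x0:x1],None,fx=s,fy=s,interpolation=cv2.INTER_CUBIC)
def w(c,u,v,z=None):
    """pixel->world by depth"""
    K=c['camera_matrix'];Rm=cv2.Rodrigues(c['rvec'])[0];t=c['tvec'].ravel()
    d=c['range_z'][int(round(v)),int(round(u))]
    ray=np.linalg.inv(K)@np.array([u,v,1.])
    if z is None: return Rm.T@(ray*d-t)
    o=-Rm.T@t; dd=Rm.T@ray; return o+dd*(z-o[2])/dd[2]
def proj(c,p):
    return cv2.projectPoints(np.array(p,float).reshape(-1,1,3),c['rvec'],c['tvec'],c['camera_matrix'],None)[0].reshape(-1,2)
E
python3 - <<'E'
from h import *
for n in('side','top'):
    c=cam(n); save(n+'0',c['pixels']); print(n,c['camera_matrix'],-cv2.Rodrigues(c['rvec'])[0].T@c['tvec'].ravel())
print(r.sense())
E
```

```text
pics
side [[504.27702268   0.         310.08226073]
 [  0.         504.27702268 194.13183968]
 [  0.           0.           1.        ]] [0.61818484 1.1050422  1.01610339]
top [[467.69601819   0.         312.15095057]
 [  0.         467.69601819 201.90968561]
 [  0.           0.           1.        ]] [1.87699036e-01 1.33765232e-03 1.76008748e+00]
{'time_s': 0.1, 'joints': array([ 1.30341191,  0.33278937, -0.06468395,  1.46085802,  0.02159872,
        1.34991245, -0.08847673]), 'joint_velocities': array([ 0.00159271, -0.00232576, -0.00226129, -0.00054012, -0.00031642,
       -0.00079529,  0.00046325]), 'tau': array([ 2.08323712e-03, -6.24542785e+01,  2.48686352e-02, -3.90715384e+01,
       -6.15247199e-02,  3.66190681e-02,  8.56269526e-05]), 'ee_pos': array([ 0.1513568 , -0.6059906 ,  0.18874522]), 'tool_rot': array([-0.70173912, -0.08678102,  0.70189268, -0.08589482]), 'force': array([ 0.53866554, -0.63249008, -0.03173793]), 'moment': array([0.06475625, 0.01726217, 0.02331303]), 'finger_gap': 0.08711428409687268}
```

View pics/side0.png

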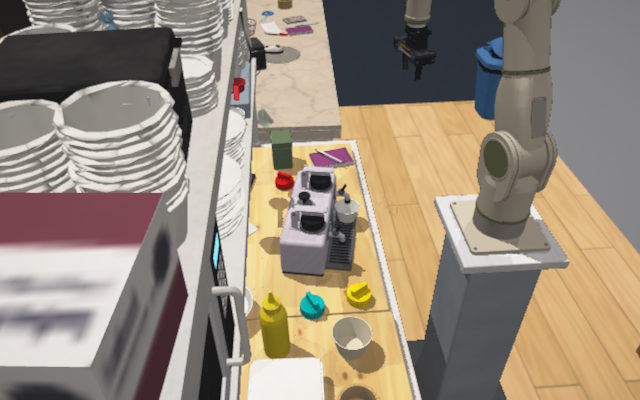

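View pics/top0.png

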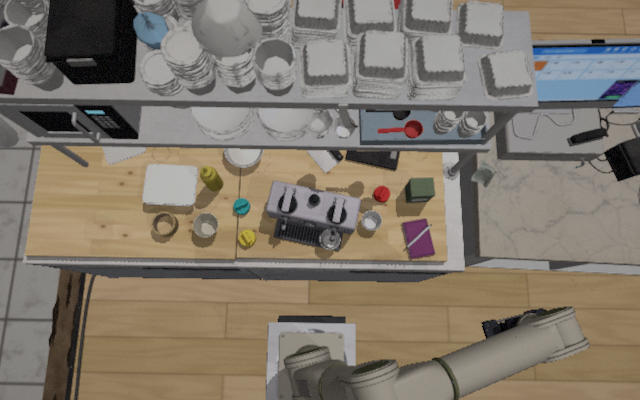

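```bash
python3 - <<'E'
from h import *
t=load('top');s=load('side')
save('top1',crop(t,225,160,385,260,5)); save('side1',crop(s,255,140,385,280,4))
for n,c,pts in(('top',t,[(288,200),(337,211),(313,199),(275,186),(355,198),(300,20+130),(240,100),(341,240),(200,150)]),('side',s,[(312,219),(320,180),(305,197),(280,150)])):
    for p in pts: print(n,p,w(c,*p).round(3))
E
```

```text
top (288, 200) [0.563 0.088 0.187]
top (337, 211) [ 0.529 -0.082  0.18 ]
top (313, 199) [0.576 0.002 0.155]
top (275, 186) [0.631 0.141 0.119]
top (355, 198) [ 0.591 -0.149  0.121]
top (300, 150) [0.809 0.057 0.01 ]
top (240, 100) [1.88e-01 1.00e-03 1.76e+00]
top (341, 240) [ 0.453 -0.106  0.017]
top (200, 150) [0.803 0.452 0.007]
side (312, 219) [0.564 0.101 0.152]
side (320, 180) [ 0.529 -0.07   0.152]
side (305, 197) [0.577 0.005 0.151]
side (280, 150) [ 0.645 -0.357  0.077]
```

```bash
ls -la pics; ls -la
```

```text
total 1504
drwxr-xr-x 2 agent agent   4096 Dec  7 15:02 .
drwxr-xr-x 3 agent agent   4096 Dec  7 15:02 ..
-rw-r--r-- 1 agent agent 369452 Dec  7 15:02 side0.png
-rw-r--r-- 1 agent agent 330976 Dec  7 15:02 side1.png
-rw-r--r-- 1 agent agent 414910 Dec  7 15:02 top0.png
-rw-r--r-- 1 agent agent 406146 Dec  7 15:02 top1.png
total 3520
drwxr-xr-x  3 agent agent    4096 Dec  7 15:02 .
drwxr-xr-x 23 root  root     4096 Dec  7 15:01 ..
-rw-r--r--  1 agent agent     880 Dec  7 15:02 h.py
drwxr-xr-x  2 agent agent    4096 Dec  7 15:02 pics
-rw-r--r--  1 agent agent 1793370 Dec  7 15:02 side.npz
-rw-r--r--  1 agent agent 1793370 Dec  7 15:02 top.npz
```

View pics/top1.png

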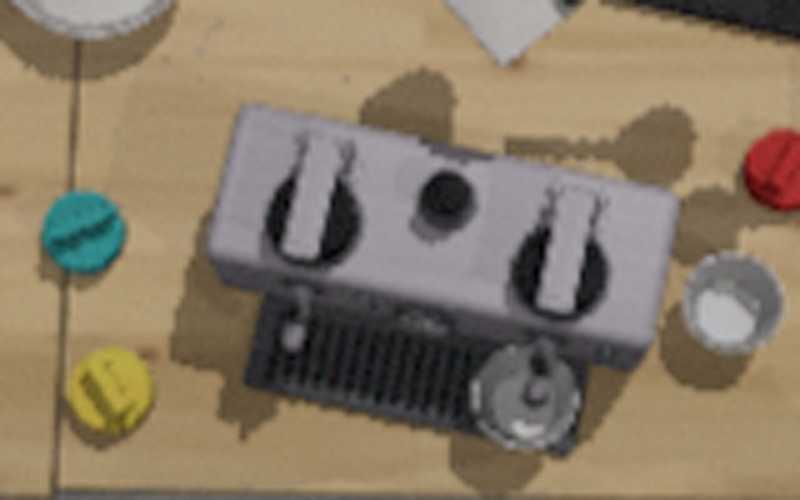

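View pics/side1.png

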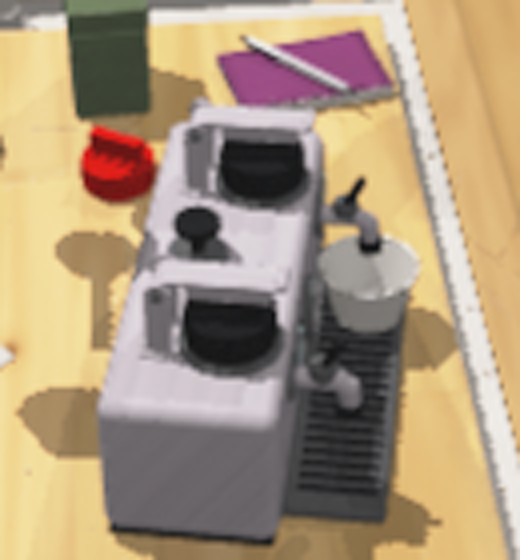

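```bash
cat >> h.py <<'E'
def cloud(c):
    d=c['range_z'];v,u=np.nonzero(d>0);K=c['camera_matrix'];Rm=cv2.Rodrigues(c['rvec'])[0];t=c['tvec'].ravel()
    z=d[v,u]; P=np.c_[(u-K[0,2])/K[0,0]*z,(v-K[1,2])/K[1,1]*z,z]
    return (P-t)@Rm, np.c_[u,v]
E
python3 - <<'E'
from h import *
for n in('top','side'):
    c=load(n);P,uv=cloud(c)
    b=(abs(P[:,0]-.57)<.15)&(abs(P[:,1])<.22)
    m=b&(P[:,2]>.112)&(P[:,2]<.137)
    print(n,m.sum(),np.median(P[m,2]),cv2.minAreaRect(P[m,:2].astype(np.float32)*1000))
    k=b&(P[:,2]>.176)&(P[:,2]<.19)
    for sgn in(1,-1):
        q=P[k&(sgn*P[:,1]>0.03)]
        print(len(q),np.median(q[:,2]) if len(q) else 0,cv2.minAreaRect(q[:,:2].astype(np.float32)*1000) if len(q) else 0)
    # shelf: obstacles x>.6, z>.2
    for z0 in np.arange(.0,1.7,.1):
        q=P[(P[:,2]>z0)&(P[:,2]<z0+.1)&(abs(P[:,1]-.1)<.45)&(P[:,0]>.62)]
        if len(q)>5: print('  z',z0.round(1),'minx',np.percentile(q[:,0],[0,2,10]).round(3))
E
```

```text
top 2264 0.1250170991349296 ((548.7670288085938, 3.4985809326171875), (329.29351806640625, 156.5982666015625), 78.96826934814453)
173 0.18379276085220925 ((571.2425537109375, 92.12789916992188), (39.22705078125, 90.66190338134766), 79.29910278320312)
176 0.18310883633995237 ((535.4113159179688, -89.98717498779297), (39.1826057434082, 89.04962921142578), 84.70179748535156)
  z 0.0 minx [0.62  0.626 0.643]
  z 0.1 minx [0.62  0.621 0.625]
  z 0.2 minx [0.664 0.712 0.713]
  z 0.3 minx [0.711 0.713 0.716]
  z 0.4 minx [0.712 0.718 0.726]
  z 0.5 minx [0.692 0.693 0.695]
  z 0.6 minx [0.7   0.712 0.714]
  z 0.7 minx [0.71  0.719 0.729]
  z 0.8 minx [0.713 0.721 0.744]
side 2098 0.12314800786625546 ((547.244140625, 8.92938232421875), (329.9970703125, 155.58221435546875), 78.9123306274414)
260 0.18102199970007732 ((571.98828125, 98.72190856933594), (43.023643493652344, 92.72588348388672), 73.25489044189453)
192 0.18104190064725273 ((534.93994140625, -84.43254089355469), (39.29951477050781, 88.72208404541016), 83.7977294921875)
  z 0.0 minx [0.62  0.622 0.631]
  z 0.1 minx [0.62  0.621 0.627]
  z 0.2 minx [0.668 0.67  0.712]
  z 0.3 minx [0.71  0.712 0.713]
  z 0.4 minx [0.712 0.715 0.72 ]
  z 0.5 minx [0.693 0.693 0.694]
  z 0.6 minx [0.701 0.712 0.713]
  z 0.7 minx [0.711 0.719 0.735]
  z 0.8 minx [0.762 0.764 0.799]
```

```bash
cat >> h.py <<'E'
def D2W(p,pose):
    x,y,a=pose; p=np.array(p,float).reshape(-1,3); c,s=np.cos(a),np.sin(a)
    return np.c_[x+c*p[:,0]-s*p[:,1],y+s*p[:,0]+c*p[:,1],p[:,2]]
def model():
    L=[]
    L.append([(-.06,-.165,.125),(-.06,.165,.125),(.06,.165,.125),(.06,-.165,.125),(-.06,-.165,.125)])
    a=np.linspace(0,2*np.pi,40)
    for y in(.09,-.09):
        L.append([(-.058,y-.012,.183),(-.058,y+.012,.183),(.026,y+.012,.183),(.026,y-.012,.183),(-.058,y-.012,.183)])
        L.append(np.c_[-.02+.031*np.cos(a),y+.031*np.sin(a),0*a+.155])
    return L
def overlay(c,pose,x0,y0,x1,y1,s,lines=None,col=(255,0,0)):
    im=crop(c,x0,y0,x1,y1,s).copy()
    for l in (lines or model()):
        q=proj(c,D2W(l,pose)); q=((q-[x0,y0]+.5)*s-.5)
        cv2.polylines(im,[np.round(q*8).astype(np.int32)],False,col,1,cv2.LINE_AA,3)
    return im
E
python3 - <<'E'
from h import *
p=(.5656,-.0013,np.deg2rad(-11.1))
save('ovt',overlay(load('top'),p,255,175,365,245,7)); save('ovs',overlay(load('side'),p,275,160,345,280,5))
E
```

```text
(no output)
```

View pics/ovt.png

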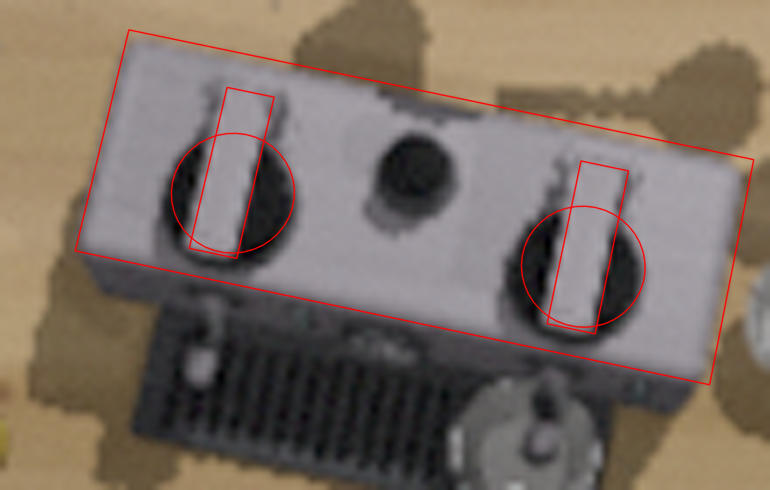

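View pics/ovs.png

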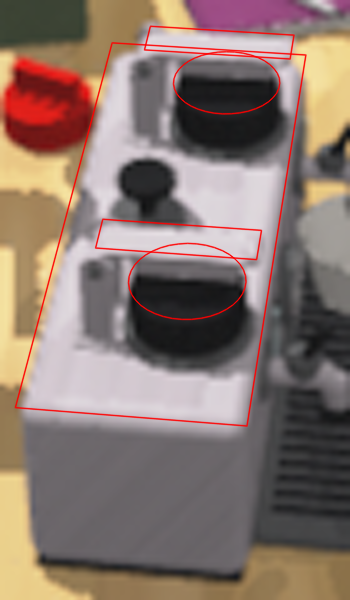

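```bash
python3 - <<'E'
from h import *
p=(.5636,-.0003,np.deg2rad(-11.3))
a=np.linspace(0,2*np.pi,40)
ls=[model()[0],model()[1],np.c_[-.02+.031*np.cos(a),.09+.031*np.sin(a),0*a+.155],np.c_[-.02+.031*np.cos(a),.09+.031*np.sin(a),0*a+.13],np.c_[.015+.012*np.cos(a),.0*np.sin(a)+.012*np.sin(a),0*a+.158]]
A=np.hstack([crop(load('top'),265,180,325,220,10)]); 
save('ovt2',np.vstack([overlay(load('top'),p,265,178,330,218,9,ls),crop(load('top'),265,178,330,206,9)]))
save('ovs2',np.hstack([overlay(load('side'),p,275,185,335,275,6,ls),crop(load('side'),275,185,335,275,6)]))
E
```

```text
(no output)
```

View pics/ovt2.png

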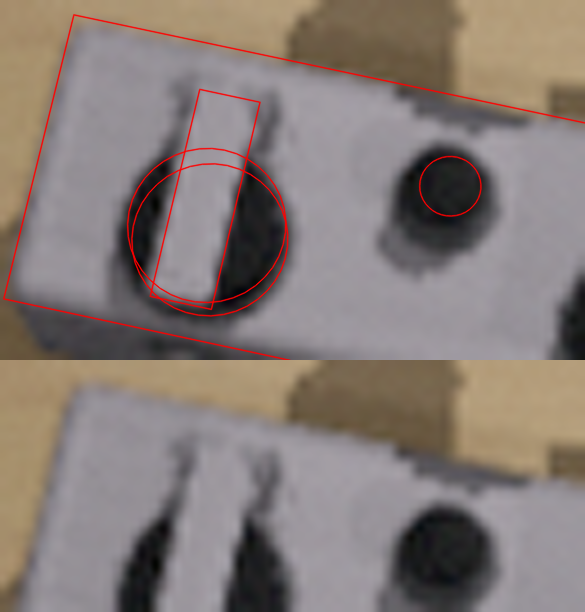

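View pics/ovs2.png

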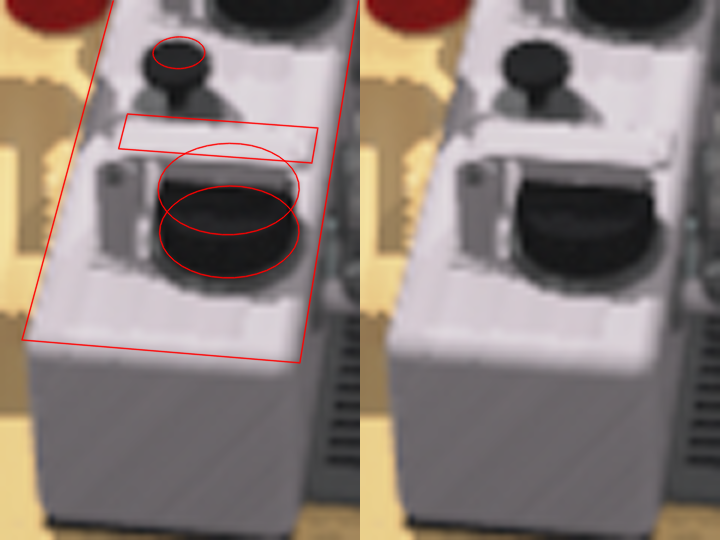

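```bash
cat >> h.py <<'E'
POSE=(.5630,.001,np.deg2rad(-11.2))
def mv(p,Rt,st=None):
    st=st or r.sense(); R0=R.from_quat(st['tool_rot'])
    d=R0.inv().apply(np.array(p)-st['ee_pos'])/.03
    rv=(R0.inv()*Rt).as_rotvec(degrees=True)/5
    return d.round(3),rv.round(3)
def tool(yaw_of_y,pitch=0):
    """tool x down, jaw y at world angle yaw (deg); pitch (deg) tilts the finger tips toward the dispenser's back (+x')"""
    a=np.deg2rad(yaw_of_y); y=np.array([np.cos(a),np.sin(a),0]);x=np.array([0,0,-1.]);z=np.cross(x,y)
    Rt=R.from_matrix(np.c_[x,y,z])
    if pitch:
        a=POSE[2]; yd=np.array([-np.sin(a),np.cos(a),0]); Rt=R.from_rotvec(-np.deg2rad(pitch)*yd)*Rt
    return Rt
def st():
    s=r.sense(); print('t',round(s['time_s'],2),'p',s['ee_pos'].round(4),'gap',round(s['finger_gap'],4),'F',s['force'].round(1),'M',s['moment'].round(2),'\nj',s['joints'].round(3)); print(R.from_quat(s['tool_rot']).as_matrix().round(3)); return s
E
python3 - <<'E'
from h import *
s=st()
for n,p in(('cap',(-.02,.09,.149)),('hinge',(.026,.09,.175)),('end',(-.042,.09,.175))): print(n,D2W(p,POSE))
for yaw in(78.8,-101.2): print(mv((.30,-.3,.33),tool(yaw)))
for n in('top','side'):
    P,_=cloud(load(n)); q=P[(P[:,2]>.2)&(P[:,0]>.62)&(P[:,1]<.3)&(P[:,1]>-.3)]
    for z in np.arange(.2,1.2,.1):
        k=q[(q[:,2]>=z)&(q[:,2]<z+.1)]; 
        if len(k): print(n,z.round(1),len(k),k[:,0].min().round(3))
E
```

```text
t 0.1 p [ 0.1514 -0.606   0.1887] gap 0.0871 F [ 0.5 -0.6 -0. ] M [0.06 0.02 0.02] 
j [ 1.303  0.333 -0.065  1.461  0.022  1.35  -0.088]
[[-0.     0.242 -0.97 ]
 [ 0.001 -0.97  -0.242]
 [-1.    -0.001  0.   ]]
cap [[0.56086199 0.09317065 0.149     ]]
hinge [[0.60598593 0.08423587 0.175     ]]
end [[0.53928098 0.09744381 0.175     ]]
(array([-4.698, -8.701, -7.279]), array([-3.0955e+01, -1.9000e-02,  5.0000e-03]))
(array([-4.698, -8.701, -7.279]), array([5.045e+00, 4.000e-03, 1.400e-02]))
top 0.2 260 0.712
top 0.3 5258 0.711
top 0.4 2053 0.712
top 0.5 144 0.692
top 0.6 5900 0.7
top 0.7 16296 0.71
top 0.8 5021 0.713
side 0.2 116 0.712
side 0.3 1662 0.71
side 0.4 1117 0.712
side 0.5 133 0.693
side 0.6 1366 0.701
side 0.7 1576 0.711
```

Emit:
play_rows:
  moves: "-1.3 0 0 -1.4 0 0 1; -2.6 0 0 -2.8 0 0 1; -3.5 -1 -0.8 -4.2 0 0 1; -4.3 -2 -1.6 -5.6 0 0 1; -4.7 -3 -2.5 -7 0 0 1; -4.7 -4 -3.4 -8.4 0 0 0.5; -4.7 -5 -4.2 -9.8 0 0 0.3; -4.7 -6 -5.0 -11.2 0 0 0.1"

```text
time_s: 0.77
ee_pos: [0.2536, -0.3942, 0.3305]
tool_rot: [-0.578, -0.407, 0.578, -0.408]
force: [1.0, -0.1, -0.7]
finger_gap: 0.0742
```

```bash
python3 - <<'E'
from h import *
s=st()
for p in[(.38,-.2,.33),(.45,.05,.31)]: print(mv(p,tool(78.8)))
E
```

```text
t 0.77 p [ 0.2536 -0.3942  0.3305] gap 0.0742 F [ 1.  -0.1 -0.7] M [-0.05 -0.09  0.03] 
j [ 1.201 -0.039 -0.287  1.59  -0.011  1.588  0.571]
[[-0.     0.942 -0.336]
 [-0.    -0.336 -0.942]
 [-1.     0.     0.   ]]
(array([ 0.012,  1.792, -7.514]), array([-1.9687e+01,  4.0000e-03,  4.0000e-03]))
(array([  0.674,   1.19 , -16.147]), array([-1.9687e+01,  4.0000e-03,  4.0000e-03]))
```

Emit:
play_rows:
  moves: "0 0.2 -1.3 -1.4 0 0 0; 0 0.5 -2.6 -2.8 0 0 0; 0 0.8 -3.9 -4.2 0 0 0; 0 1.1 -5.2 -5.6 0 0 -0.2; 0 1.4 -6.5 -7 0 0 -0.2; 0 1.6 -7.8 -8.4 0 0 -0.2; 0 1.6 -9.1 -9.8 0 0 -0.2; 0 1.6 -10.4 -11.2 0 0 -0.2"

```text
time_s: 1.43
ee_pos: [0.405, -0.1173, 0.3302]
tool_rot: [0.319, 0.631, -0.319, 0.631]
force: [2.2, -0.7, 0.5]
finger_gap: 0.0357
```

```bash
python3 - <<'E'
from h import *
s=st()
for p in[(.52,.1013,.30),(.5393,.0974,.30)]: print(mv(p,tool(78.8)))
E
```

```text
t 1.43 p [ 0.405  -0.1173  0.3302] gap 0.0357 F [ 2.2 -0.7  0.5] M [ 0.02 -0.17 -0.01] 
j [ 0.88  -0.152 -0.609  1.672 -0.086  1.595  0.909]
[[-0.     0.805  0.593]
 [-0.     0.593 -0.805]
 [-1.    -0.    -0.   ]]
(array([ 1.005,  7.409, -3.592]), array([-8.484e+00, -3.000e-03,  3.000e-03]))
(array([ 1.004,  7.85 , -3.106]), array([-8.484e+00, -3.000e-03,  3.000e-03]))
```

Emit:
play_rows:
  moves: "0 1.1 -0.5 -1.3 0 0 -0.1; 0 2.2 -1 -2.6 0 0 -0.1; 0 3.3 -1.5 -3.9 0 0 -0.1; 0.3 4.4 -2 -5.2 0 0 -0.1; 0.6 5.5 -2.4 -6.5 0 0 -0.1; 0.8 6.6 -2.8 -7.8 0 0 -0.1; 1 7.6 -3.1 -8.5 0 0 -0.1; 1 7.85 -3.1 -8.5 0 0 -0.1"

```text
time_s: 2.1
ee_pos: [0.5408, 0.099, 0.2984]
tool_rot: [0.068, 0.705, -0.067, 0.703]
force: [0.1, 0.1, 0.1]
finger_gap: 0.0389
```

```bash
python3 - <<'E'
from h import *
s=st()
print(mv((.5393,.0974,.215),tool(78.8)))
t=cam('top');S=cam('side')
save('t2',np.vstack([crop(t,255,150,365,230,7)]));save('s2',crop(S,270,130,400,270,4))
print(proj(t,s['ee_pos']),proj(S,s['ee_pos']))
E
```

```text
t 2.1 p [0.5408 0.099  0.2984] gap 0.0389 F [0.1 0.1 0.1] M [ 0.09 -0.14  0.  ] 
j [ 0.506  0.235 -0.914  1.439  0.182  1.559  0.983]
[[-0.003  0.19   0.982]
 [ 0.002  0.982 -0.19 ]
 [-1.     0.002 -0.003]]
(array([ 2.781, -0.068, -0.031]), array([ 0.05 , -0.034, -0.022]))
[[282.84808247 198.62081302]] [[320.50974923 172.68210636]]
```

View pics/t2.png

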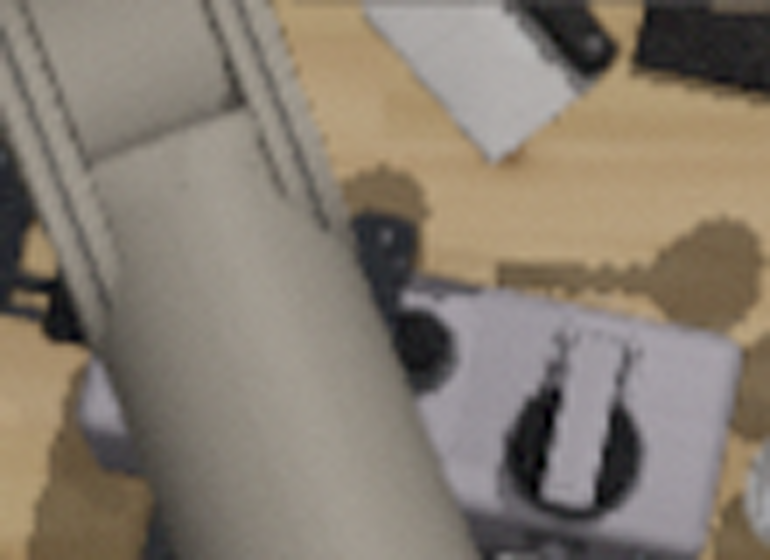

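View pics/s2.png

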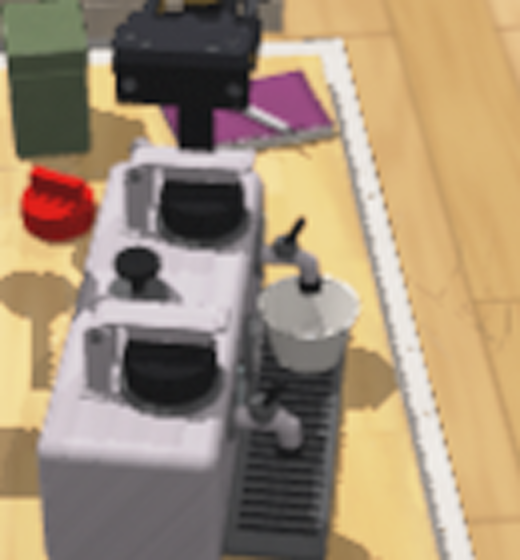

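```bash
python3 - <<'E'
from h import *
s=st();S=load('side')
print(proj(S,[s['ee_pos'],s['ee_pos']+[0,.03,0],s['ee_pos']+[0,0,.05],s['ee_pos']+[0,0,.02]]))
P,uv=cloud(S)
for u in (317,319,321):
    for v in range(160,174): 
        m=(uv==[u,v]).all(1); print(u,v,P[m].round(3), S['pixels'][v,u])
E
```

```text
t 2.2 p [0.5406 0.0959 0.2993] gap 0.0389 F [-0.8 -0.8 -0.4] M [ 0.03 -0.13 -0.03] 
j [ 0.509  0.232 -0.91   1.44   0.18   1.56   0.983]
[[-0.002  0.197  0.98 ]
 [ 0.002  0.98  -0.197]
 [-1.     0.001 -0.002]]
[[320.50924724 171.63408103]
 [321.49243115 178.81087548]
 [320.44254634 154.58433652]
 [320.48296728 164.91653069]]
317 160 [[0.551 0.124 0.354]] [23 23 24]
317 161 [[0.551 0.123 0.35 ]] [21 22 23]
317 162 [[0.551 0.124 0.348]] [24 24 26]
317 163 [[0.551 0.125 0.345]] [23 23 25]
317 164 [[0.551 0.123 0.341]] [23 23 26]
317 165 [[0.551 0.124 0.339]] [23 22 23]
317 166 [[0.551 0.122 0.335]] [23 22 24]
317 167 [[0.551 0.124 0.333]] [103  97 101]
317 168 [[ 0.536 -0.09   0.181]] [184 175 181]
317 169 [[ 0.537 -0.083  0.182]] [219 211 216]
317 170 [[ 0.537 -0.079  0.182]] [220 213 218]
317 171 [[ 0.537 -0.076  0.18 ]] [196 187 193]
317 172 [[ 0.538 -0.073  0.179]] [107 102 106]
317 173 [[ 0.538 -0.072  0.176]] [107 103 106]
319 160 [[0.547 0.13  0.357]] [22 22 24]
319 161 [[0.546 0.128 0.353]] [21 22 24]
319 162 [[0.546 0.125 0.348]] [22 22 23]
319 163 [[0.546 0.124 0.344]] [22 22 
[... 356 characters left out ...]
319 172 [[ 0.532 -0.07   0.18 ]] [107 102 105]
319 173 [[ 0.532 -0.073  0.175]] [107 103 106]
321 160 [[0.542 0.129 0.356]] [21 22 23]
321 161 [[0.542 0.125 0.351]] [22 22 23]
321 162 [[0.541 0.122 0.346]] [23 23 25]
321 163 [[0.542 0.125 0.345]] [22 22 23]
321 164 [[0.541 0.124 0.341]] [23 21 23]
321 165 [[0.542 0.125 0.339]] [24 23 24]
321 166 [[0.541 0.122 0.334]] [24 22 24]
321 167 [[0.542 0.127 0.335]] [71 68 70]
321 168 [[0.542 0.124 0.33 ]] [163 154 160]
321 169 [[ 0.525 -0.085  0.18 ]] [219 211 216]
321 170 [[ 0.525 -0.086  0.176]] [221 214 219]
321 171 [[ 0.526 -0.076  0.179]] [202 192 199]
321 172 [[ 0.526 -0.069  0.181]] [120 115 119]
321 173 [[ 0.526 -0.075  0.173]] [108 103 107]
```

```bash
python3 - <<'E'
from h import *
S=load('side')
P,uv=cloud(S)
m=(P[:,2]>.2)&(P[:,2]<.6)&(abs(P[:,0]-.55)<.13)&(abs(P[:,1]-.1)<.15)
for z in np.arange(.3,.6,.01):
    q=P[m&(P[:,2]>=z)&(P[:,2]<z+.01)]
    if len(q): print(z.round(2),len(q),'x',np.percentile(q[:,0],[2,98]).round(3),'y',np.percentile(q[:,1],[2,98]).round(3))
save('s3',crop(S,290,125,350,185,10))
E
```

```text
0.32 1 x [0.537 0.537] y [0.124 0.124]
0.33 27 x [0.537 0.556] y [0.121 0.128]
0.34 34 x [0.537 0.556] y [0.122 0.129]
0.35 27 x [0.537 0.557] y [0.123 0.13 ]
0.36 8 x [0.537 0.558] y [0.124 0.132]
0.39 24 x [0.528 0.567] y [0.068 0.178]
0.4 144 x [0.491 0.592] y [0.025 0.189]
0.41 225 x [0.492 0.593] y [0.022 0.19 ]
0.42 251 x [0.492 0.591] y [0.026 0.195]
0.43 212 x [0.493 0.595] y [0.034 0.197]
0.44 503 x [0.494 0.591] y [0.029 0.194]
0.45 101 x [0.513 0.567] y [0.068 0.119]
0.46 98 x [0.513 0.565] y [0.086 0.119]
0.47 87 x [0.519 0.567] y [0.098 0.119]
0.48 77 x [0.523 0.566] y [0.104 0.118]
0.49 55 x [0.498 0.579] y [0.066 0.12 ]
0.5 181 x [0.502 0.579] y [0.08  0.136]
0.51 144 x [0.511 0.574] y [0.1   0.134]
0.52 54 x [0.503 0.583] y [0.104 0.138]
0.53 182 x [0.502 0.583] y [0.101 0.141]
0.54 181 x [0.501 0.584] y [0.1   0.141]
0.55 172 x [0.505 0.581] y [0.107 0.139]
0.56 168 x [0.504 0.581] y [0.108 0.139]
0.57 166 x [0.505 0.581] y [0.107 0.141]
0.58 168 x [0.505 0.581] y [0.109 0.15 ]
0.59 181 x [0.505 0.583] y [0.1   0.144]
```

View pics/s3.png

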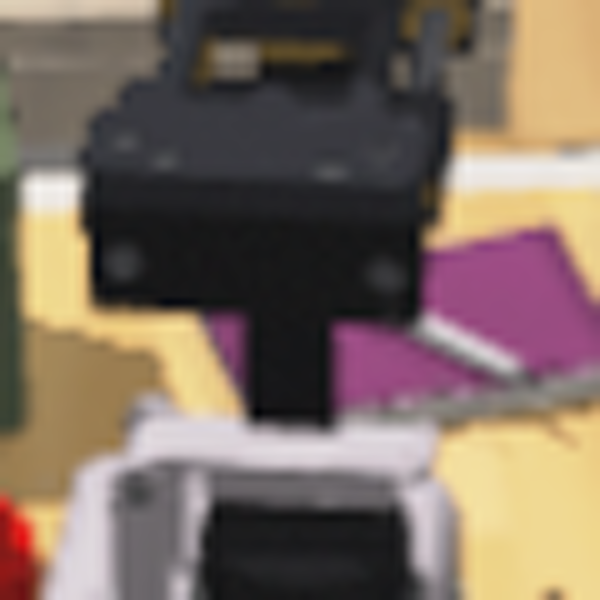

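```bash
cat > d.py <<'E'
from h import *
img=cv2.imread('pics/side0.png')[:,:,::-1]
S=load('side')
p=np.array([.1514,-.606,.1887]); q=proj(S,[p,p+[0,0,.03],p+[0,0,.07]]); print(q)
x0,y0=380,10
c=cv2.resize(img[y0:y0+90,x0:x0+80],None,fx=6,fy=6,interpolation=cv2.INTER_CUBIC)
for a in q: cv2.circle(c,tuple(int(round(v)) for v in ((a-[x0,y0]+.5)*6)),3,(255,0,0),-1)
save('s4',c)
E
python3 d.py
```

```text
[[410.02551919  82.01222909]
 [410.88661243  74.47001387]
 [412.06164128  64.17807333]]
```

View pics/s4.png

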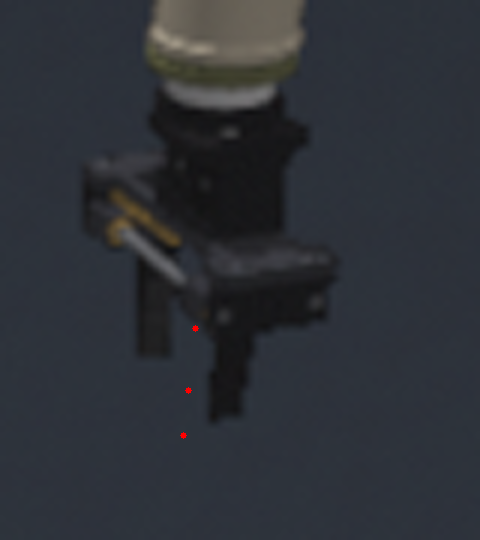

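```bash
python3 - <<'E'
from h import *
s=st()
print(mv((.5393,.0974,.20),tool(78.8)))
E
```

```text
t 2.2 p [0.5406 0.0959 0.2993] gap 0.0389 F [-0.8 -0.8 -0.4] M [ 0.03 -0.13 -0.03] 
j [ 0.509  0.232 -0.91   1.44   0.18   1.56   0.983]
[[-0.002  0.197  0.98 ]
 [ 0.002  0.98  -0.197]
 [-1.     0.001 -0.002]]
(array([ 3.312,  0.037, -0.043]), array([-0.027, -0.029, -0.012]))
```

Emit:
play_rows:
  moves: "0.5 0 0 0 0 0 -0.1; 1 0 0 0 0 0 -0.1; 1.5 0 0 0 0 0 -0.1; 2 0 0 0 0 0 -0.1; 2.5 0 0 0 0 0 -0.1; 3 0 0 0 0 0 -0.1; 3.3 0 0 0 0 0 -0.1; 3.3 0 0 0 0 0 -0.1"

```text
time_s: 2.87
ee_pos: [0.5395, 0.0927, 0.2]
tool_rot: [0.071, 0.704, -0.072, 0.703]
force: [-0.6, 0.0, 0.6]
finger_gap: 0.0393
```

```bash
cat > look.py <<'E'
from h import *
import sys
s=st()
S=cam('side'); n=sys.argv[1]
x0,y0,x1,y1,k=275,150,345,240,6
im=crop(S,x0,y0,x1,y1,k)
for dz,col in((0,(255,0,0)),(.03,(0,255,0))):
  Rm=R.from_quat(s['tool_rot'])
  for dy in(-1,1):
    a=proj(S,s['ee_pos']+Rm.apply([-dz,dy*s['finger_gap']/2,0]))[0]
    cv2.circle(im,tuple(int(round(v)) for v in ((a-[x0,y0]+.5)*k)),3,col,-1)
save(n,im)
P,uv=cloud(S)
p=s['ee_pos']
m=(P[:,2]>.14)&(P[:,2]<.6)&(abs(P[:,0]-p[0])<.03)&(abs(P[:,1]-p[1]-.03)<.03)&(S['pixels'][uv[:,1],uv[:,0]].sum(1)<110)
for z in np.arange(.14,.4,.01):
    q=P[m&(P[:,2]>=z)&(P[:,2]<z+.01)]
    if len(q): print(z.round(2),len(q),'x',np.percentile(q[:,0],[2,98]).round(3),'y',np.percentile(q[:,1],[2,98]).round(3))
E
python3 look.py s5
```

```text
t 2.87 p [0.5395 0.0927 0.2   ] gap 0.0393 F [-0.6  0.   0.6] M [ 0.13 -0.1   0.04] 
j [ 0.513  0.268 -0.899  1.614  0.213  1.366  0.956]
[[-0.002  0.201  0.98 ]
 [-0.001  0.98  -0.201]
 [-1.    -0.002 -0.002]]
0.14 37 x [0.536 0.568] y [0.111 0.127]
0.15 93 x [0.535 0.569] y [0.097 0.125]
0.16 7 x [0.545 0.569] y [0.1   0.106]
0.23 7 x [0.539 0.554] y [0.116 0.122]
0.24 22 x [0.539 0.554] y [0.117 0.124]
0.25 15 x [0.539 0.554] y [0.116 0.124]
0.32 6 x [0.517 0.543] y [0.107 0.145]
0.33 10 x [0.53  0.557] y [0.112 0.12 ]
0.34 47 x [0.519 0.564] y [0.101 0.119]
0.35 74 x [0.516 0.566] y [0.102 0.116]
0.36 83 x [0.516 0.564] y [0.096 0.114]
0.37 68 x [0.518 0.563] y [0.096 0.115]
0.38 60 x [0.522 0.563] y [0.101 0.115]
0.39 16 x [0.51  0.552] y [0.107 0.117]
```

View pics/s5.png

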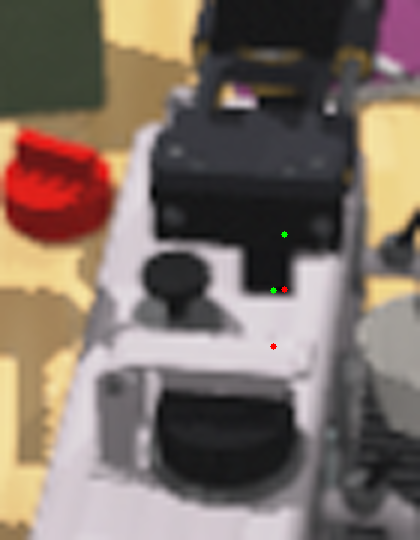

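```bash
python3 - <<'E'
from h import *
S=load('side');P,uv=cloud(S)
m=(abs(P[:,0]-.54)<.012)&(P[:,1]>.05)&(P[:,1]<.16)&(P[:,2]>.11)&(P[:,2]<.3)
o=np.argsort(uv[m][:,1])
for p,q in zip(P[m][o],uv[m][o]):
    if q[0]==319: print(q,p.round(3),S['pixels'][q[1],q[0]])
S0=S
t=cam('top')
P,uv=cloud(t)
m=(abs(P[:,0]-.54)<.04)&(abs(P[:,1]-.1)<.06)&(P[:,2]<.6); print(m.sum(), [ (a,b.round(3)) for a,b in zip(uv[m][::9].tolist(),P[m][::9])][:20])
save('t5',crop(t,255,150,365,230,7))
E
```

```text
[319 166] [0.542 0.069 0.298] [24 24 24]
[319 167] [0.542 0.067 0.293] [28 29 29]
[319 192] [0.546 0.118 0.253] [22 21 23]
[319 193] [0.546 0.121 0.253] [23 22 24]
[319 194] [0.546 0.119 0.248] [23 23 25]
[319 195] [0.547 0.122 0.247] [24 23 23]
[319 196] [0.547 0.123 0.245] [22 22 23]
[319 197] [0.546 0.119 0.239] [22 22 24]
[319 198] [0.546 0.117 0.234] [51 49 51]
[319 199] [0.546 0.119 0.232] [154 147 153]
[319 207] [0.545 0.091 0.184] [221 215 219]
[319 208] [0.544 0.089 0.178] [220 213 218]
[319 209] [0.545 0.099 0.183] [218 210 216]
[319 210] [0.546 0.105 0.185] [218 210 216]
[319 211] [0.546 0.106 0.182] [209 198 206]
[319 212] [0.546 0.108 0.181] [162 154 160]
[319 213] [0.546 0.11  0.179] [106 101 104]
[319 214] [0.546 0.11  0.175] [108 103 107]
[319 215] [0.546 0.109 0.171] [93 90 92]
[319 216] [0.545 0.102 0.162] [52 51 52]
[319 217] [0.545 0.101 0.158] [24 24 25]
[319 218] [0.545 0.102 0.155] [23 24 26]
[319 219] [0.546 0.105 0.154] [26 26 27]
[319 220] [0.546 0.106 0.152] [26 27 28]
[319 221] [0.546 0.111 0.153] [32 31 33]
[319 222] [0.547 0.117 0.154] [35 35 37]
[319 22
[... 1033 characters left out ...]
9], array([0.529, 0.152, 0.34 ])), ([263, 201], array([0.525, 0.159, 0.326])), ([264, 202], array([0.523, 0.156, 0.324])), ([268, 203], array([0.519, 0.144, 0.325])), ([271, 204], array([0.516, 0.134, 0.325])), ([271, 206], array([0.512, 0.135, 0.316])), ([271, 208], array([0.548, 0.152, 0.123])), ([269, 210], array([0.54 , 0.159, 0.126])), ([272, 211], array([0.538, 0.149, 0.117])), ([275, 212], array([0.534, 0.138, 0.119])), ([272, 214], array([0.535, 0.152, 0.08 ])), ([275, 215], array([0.534, 0.142, 0.065])), ([272, 217], array([ 0.541,  0.159, -0.006])), ([275, 218], array([ 0.536,  0.147, -0.002])), ([278, 219], array([0.53 , 0.134, 0.01 ])), ([273, 221], array([0.524, 0.154, 0.003]))]
```

View pics/t5.png

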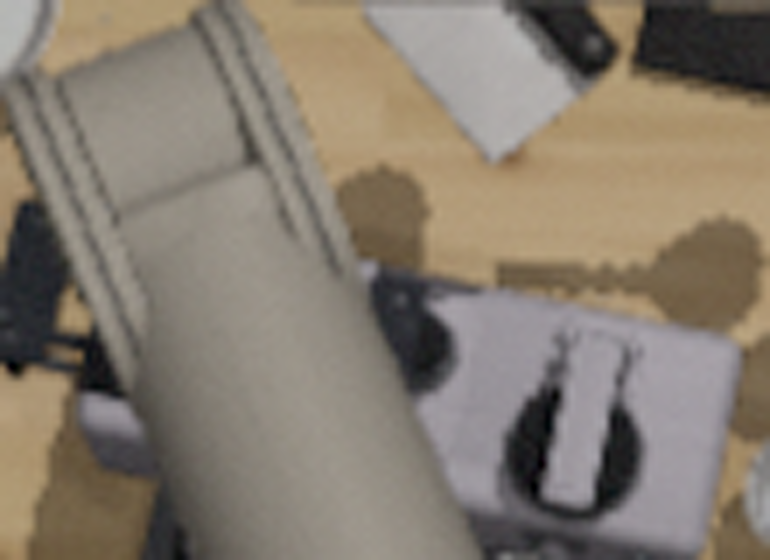

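Emit:
play_rows:
  moves: "0.2 0.14 0 0 0 0 0; 0.4 0.14 0 0 0 0 0; 0.6 0.14 0 0 0 0 0; 0.8 0.14 0 0 0 0 0; 1 0.14 0 0 0 0 0; 1.2 0.14 0 0 0 0 0; 1.3 0.14 0 0 0 0 0; 1.3 0.14 0 0 0 0 0"

```text
time_s: 3.63
ee_pos: [0.5409, 0.0984, 0.1615]
tool_rot: [0.071, 0.704, -0.071, 0.703]
force: [0.4, 1.0, 0.2]
finger_gap: 0.0436
```

```bash
python3 look.py s6
```

```text
t 3.63 p [0.5409 0.0984 0.1615] gap 0.0436 F [0.4 1.  0.2] M [ 0.1  -0.11 -0.02] 
j [ 0.494  0.303 -0.892  1.663  0.243  1.294  0.926]
[[-0.001  0.199  0.98 ]
 [-0.     0.98  -0.199]
 [-1.    -0.    -0.001]]
0.14 48 x [0.536 0.571] y [0.108 0.128]
0.15 83 x [0.536 0.57 ] y [0.1   0.127]
0.16 9 x [0.547 0.568] y [0.1   0.105]
0.19 7 x [0.54  0.554] y [0.124 0.13 ]
0.2 21 x [0.54  0.555] y [0.124 0.132]
0.21 15 x [0.54  0.555] y [0.127 0.131]
0.28 3 x [0.535 0.539] y [0.126 0.127]
0.29 9 x [0.525 0.562] y [0.115 0.138]
0.3 41 x [0.521 0.565] y [0.104 0.137]
0.31 73 x [0.515 0.567] y [0.102 0.121]
0.32 77 x [0.516 0.565] y [0.102 0.121]
0.33 66 x [0.518 0.564] y [0.103 0.12 ]
0.34 57 x [0.524 0.564] y [0.107 0.119]
0.35 15 x [0.513 0.564] y [0.111 0.121]
0.36 59 x [0.513 0.569] y [0.121 0.138]
0.37 84 x [0.512 0.569] y [0.11  0.137]
```

View pics/s6.png

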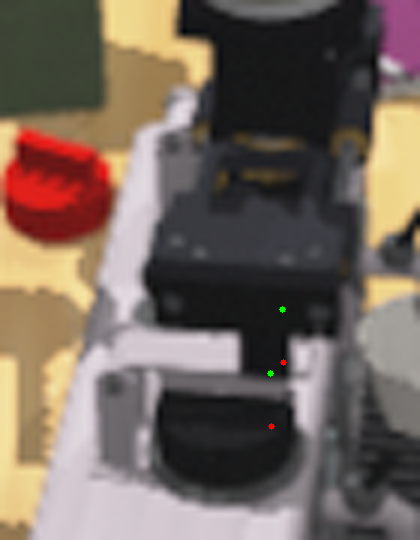

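Emit:
play_rows:
  moves: "0 0 0 0 0 0 -0.6; 0 0 0 0 0 0 -0.6; 0 0 0 0 0 0 -0.6; 0 0 0 0 0 0 -0.6; 0 0 0 0 0 0 -0.6; 0 0 0 0 0 0 -0.6; 0 0 0 0 0 0 -0.6; 0 0 0 0 0 0 -0.6"

```text
time_s: 4.35
ee_pos: [0.5413, 0.0986, 0.1625]
tool_rot: [0.071, 0.704, -0.071, 0.704]
force: [-0.1, 0.0, 0.9]
finger_gap: 0.0174
```

```bash
python3 look.py s7|head -3
```

```text
t 4.35 p [0.5413 0.0986 0.1625] gap 0.0174 F [-0.1  0.   0.9] M [ 0.1  -0.15  0.03] 
j [ 0.494  0.302 -0.893  1.662  0.243  1.294  0.927]
[[ 0.     0.199  0.98 ]
```

View pics/s7.png

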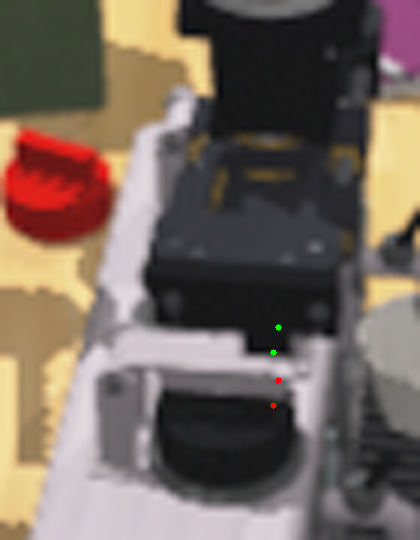

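Emit:
play_rows:
  moves: "0 0 0 0 0 0 0; 0 0 0 0 0 0 0; 0 0 0 0 0 0 0; 0 0 0 0 0 0 0; 0.25 0 0 0 0 0 0; 0.5 0 0 0 0 0 0; 0.75 0 0 0 0 0 0; 0.9 0 0 0 0 0 0"

```text
time_s: 5.07
ee_pos: [0.5407, 0.0983, 0.1338]
tool_rot: [0.071, 0.704, -0.071, 0.703]
force: [-0.2, -0.3, -0.3]
finger_gap: 0.0431
```

```bash
python3 look.py s8|head -3
```

```text
t 5.07 p [0.5407 0.0983 0.1338] gap 0.0431 F [-0.2 -0.3 -0.3] M [ 0.1  -0.15 -0.01] 
j [ 0.484  0.327 -0.884  1.699  0.265  1.243  0.91 ]
[[-0.002  0.199  0.98 ]
```

View pics/s8.png

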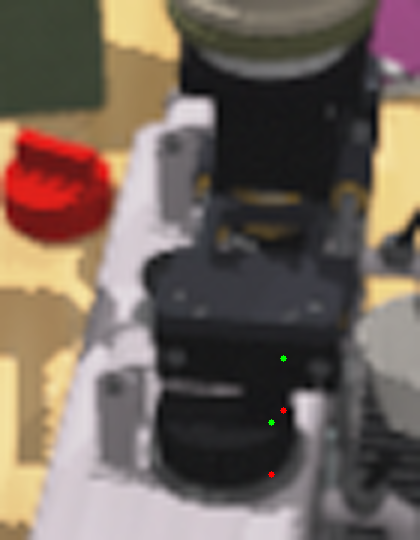

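Emit:
play_rows:
  moves: "0 0 0 0 0 0 -0.5; 0 0 0 0 0 0 -0.5; 0 0 0 0 0 0 -0.5; 0 0 0 0 0 0 -0.5; 0 0 0 0 0 0 -0.5; 0 0 0 0 0 0 -0.5; 0 0 0 0 0 0 -0.5; 0 0 0 0 0 0 -0.5"

```text
time_s: 5.78
ee_pos: [0.5415, 0.0981, 0.1356]
tool_rot: [0.071, 0.703, -0.071, 0.704]
force: [-2.0, -3.3, 3.8]
finger_gap: 0.0239
```

```bash
python3 - <<'E'
from h import *
s=st()
R0=R.from_quat(s['tool_rot'])
# arc in dispenser frame: grip point relative hinge
h=D2W((.026,.09,.175),POSE)[0]
g=s['ee_pos']+[0,0,.049]
c,sn=np.cos(POSE[2]),np.sin(POSE[2]); ex=np.array([c,sn,0])
dx=(g-h)@ex; dz=g[2]-h[2]; print('grip rel hinge',dx,dz)
rr=np.hypot(dx,dz); a0=np.arctan2(dz,-dx); print(rr,a0)
for a in np.arange(.2,2.05,.1):
    q=h+ex*(-rr*np.cos(a0+a))+[0,0,rr*np.sin(a0+a)]
    print(round(a,2),(R0.inv().apply(q-g)/.03).round(2))
E
```

```text
t 5.78 p [0.5415 0.0981 0.1356] gap 0.0239 F [-2.  -3.3  3.8] M [-0.67  0.2  -0.02] 
j [ 0.485  0.326 -0.884  1.697  0.265  1.245  0.91 ]
[[ 0.     0.199  0.98 ]
 [-0.001  0.98  -0.199]
 [-1.    -0.001  0.   ]]
grip rel hinge -0.06599072137569902 0.009649778793684838
0.06669252985494094 0.14520022387674428
0.2 [-0.43 -0.03  0.11]
0.3 [-0.64 -0.03  0.19]
0.4 [-0.83 -0.03  0.3 ]
0.5 [-1.02 -0.03  0.42]
0.6 [-1.19 -0.03  0.57]
0.7 [-1.34 -0.03  0.73]
0.8 [-1.48 -0.03  0.9 ]
0.9 [-1.6  -0.03  1.09]
1.0 [-1.7  -0.03  1.28]
1.1 [-1.78 -0.03  1.49]
1.2 [-1.84 -0.03  1.7 ]
1.3 [-1.88 -0.03  1.92]
1.4 [-1.9  -0.02  2.14]
1.5 [-1.89 -0.02  2.37]
1.6 [-1.87 -0.02  2.59]
1.7 [-1.82 -0.02  2.8 ]
1.8 [-1.75 -0.02  3.01]
1.9 [-1.65 -0.02  3.22]
2.0 [-1.54 -0.02  3.41]
```

Emit:
play_rows:
  moves: "-0.27 0 0.02 0 0 0 -0.5; -0.55 0 0.07 0 0 0 -0.5; -0.81 0 0.15 0 0 0 -0.5; -1.06 0 0.27 0 0 0 -0.5; -1.29 0 0.42 0 0 0 -0.5; -1.5 0 0.59 0 0 0 -0.5; -1.69 0 0.79 0 0 0 -0.5; -1.85 0 1.01 0 0 0 -0.5"

```text
time_s: 6.45
ee_pos: [0.5712, 0.0922, 0.1915]
tool_rot: [0.071, 0.704, -0.071, 0.703]
force: [-3.5, -2.7, -4.0]
finger_gap: 0.0233
```

```bash
python3 look.py s9|head -3
```

```text
t 6.45 p [0.5712 0.0922 0.1915] gap 0.0233 F [-3.5 -2.7 -4. ] M [-0.67  0.75  0.05] 
j [ 0.467  0.35  -0.877  1.549  0.272  1.373  0.936]
[[-0.001  0.199  0.98 ]
```

View pics/s9.png

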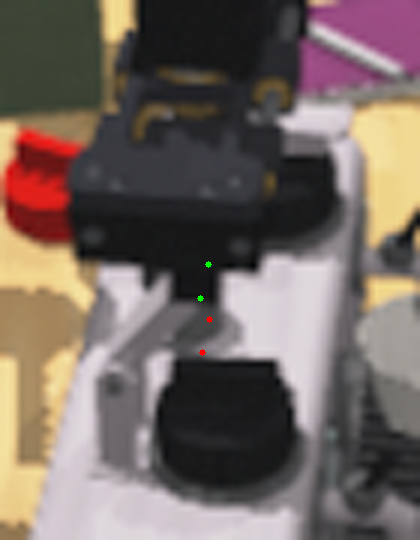

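Emit:
play_rows:
  moves: "-0.16 0 0.29 0 0 0 -0.5; -0.27 0 0.6 0 0 0 -0.5; -0.33 0 0.92 0 0 0 -0.5; -0.35 0 1.25 0 0 0 -0.5; -0.31 0 1.58 0 0 0 -0.5; -0.23 0 1.9 0 0 0 -0.5; -0.15 0 2.11 0 0 0 -0.5; -0.1 0 2.2 0 0 0 -0.5"

```text
time_s: 7.17
ee_pos: [0.6383, 0.079, 0.1958]
tool_rot: [0.072, 0.702, -0.071, 0.705]
force: [-0.9, -5.0, 9.9]
finger_gap: 0.0236
```

```bash
python3 look.py s10|head -3
```

```text
t 7.17 p [0.6383 0.079  0.1958] gap 0.0236 F [-0.9 -5.   9.9] M [-1.17  0.12  0.09] 
j [ 0.393  0.488 -0.83   1.37   0.358  1.433  0.944]
[[ 0.004  0.2    0.98 ]
```

View pics/s10.png

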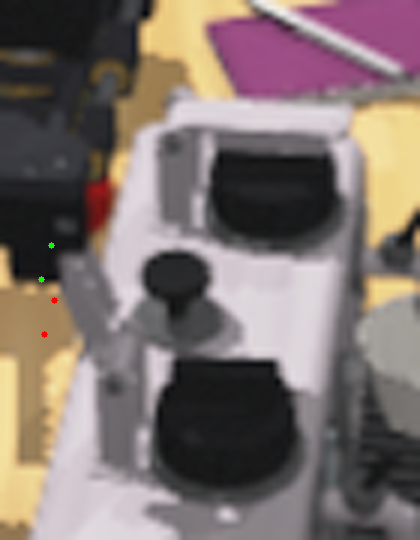

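Emit:
play_rows:
  moves: "0 0 0 0 0 0 0.2; 0 0 0 0 0 0 0.2; 0 0 0 0 0 0 0.2; 0 0 0 0 0 0 0.2; 0 0 0 0 0 0 0.2; 0 0 0 0 0 0 0.2; -0.5 0 0 0 0 0 0.2; -1 0 0 0 0 0 0.2"

```text
time_s: 7.88
ee_pos: [0.6352, 0.0792, 0.2235]
tool_rot: [0.071, 0.704, -0.071, 0.703]
force: [0.3, 0.3, 1.0]
finger_gap: 0.0519
```

```bash
python3 look.py s11|head -3
python3 - <<'E'
from h import *
print(D2W((-.02,.09,.2),POSE)); print(mv((.561,.0932,.24),tool(78.8)))
E
```

```text
t 7.88 p [0.6352 0.0792 0.2235] gap 0.0519 F [0.3 0.3 1. ] M [ 0.08 -0.16 -0.06] 
j [ 0.39   0.474 -0.836  1.328  0.346  1.489  0.953]
[[-0.002  0.199  0.98 ]
[[0.56086199 0.09317065 0.2       ]]
(array([-0.428, -0.063, -2.553]), array([-0.054,  0.031, -0.013]))
```

View pics/s11.png

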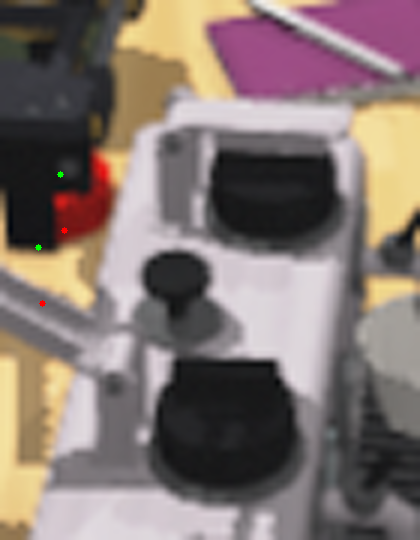

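Emit:
play_rows:
  moves: "-0.3 0 -0.4 0 0 0 0; -0.5 0 -0.8 0 0 0 0; -0.5 0 -1.2 0 0 0 0; -0.5 0 -1.6 0 0 0 0; -0.5 0 -2 0 0 0 0; -0.45 -0.05 -2.4 0 0 0 0; -0.43 -0.06 -2.55 0 0 0 0; -0.43 -0.06 -2.55 0 0 0 0"

```text
time_s: 8.6
ee_pos: [0.5599, 0.093, 0.237]
tool_rot: [0.07, 0.703, -0.071, 0.704]
force: [-0.4, -0.4, -0.4]
finger_gap: 0.0435
```

```bash
python3 - <<'E'
from h import *
s=st(); S=cam('side'); P,uv=cloud(S)
x0,y0,x1,y1,k=285,160,335,240,7
save('s12',crop(S,x0,y0,x1,y1,k))
d=S['pixels'][uv[:,1],uv[:,0]].sum(1)<130
b=d&(abs(P[:,0]-.561)<.06)&(abs(P[:,1]-.095)<.05)
for z in np.arange(.126,.19,.006):
    q=P[b&(P[:,2]>=z)&(P[:,2]<z+.006)]
    if len(q): print(z.round(3),len(q),'x',np.percentile(q[:,0],[0,5,95,100]).round(3),'y',np.percentile(q[:,1],[5,95]).round(3))
print(mv((.561,.0932,.155),tool(78.8)))
E
```

```text
t 8.6 p [0.5599 0.093  0.237 ] gap 0.0435 F [-0.4 -0.4 -0.4] M [ 0.08 -0.16  0.  ] 
j [ 0.486  0.296 -0.892  1.508  0.232  1.448  0.958]
[[ 0.001  0.198  0.98 ]
 [-0.001  0.98  -0.198]
 [-1.    -0.001  0.001]]
0.126 3 x [0.552 0.553 0.589 0.593] y [0.093 0.122]
0.132 35 x [0.539 0.541 0.591 0.593] y [0.106 0.125]
0.138 40 x [0.536 0.539 0.591 0.593] y [0.105 0.126]
0.144 46 x [0.536 0.538 0.59  0.593] y [0.103 0.126]
0.15 130 x [0.535 0.538 0.589 0.593] y [0.097 0.123]
0.156 51 x [0.537 0.539 0.587 0.587] y [0.093 0.114]
0.162 33 x [0.54  0.543 0.583 0.584] y [0.095 0.104]
0.168 36 x [0.54  0.542 0.581 0.584] y [0.091 0.104]
0.174 40 x [0.543 0.543 0.584 0.584] y [0.091 0.104]
(array([2.734, 0.023, 0.01 ]), array([-0.057,  0.009,  0.006]))
```

View pics/s12.png

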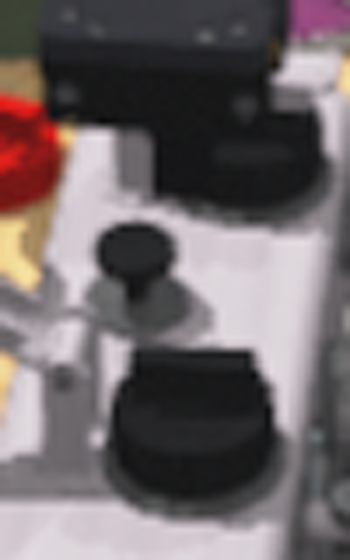

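Emit:
play_rows:
  moves: "0.6 0.02 0.05 0 0 0 0; 1.2 0.02 0.05 0 0 0 0; 1.8 0.02 0.05 0 0 0 0; 2.3 0.02 0.05 0 0 0 0; 2.8 0.02 0.05 0 0 0 0; 3.2 0.02 0.05 0 0 0 -0.1; 3.55 0.02 0.05 0 0 0 -0.1; 3.55 0.02 0.05 0 0 0 -0.1"

```text
time_s: 9.32
ee_pos: [0.5613, 0.0927, 0.1282]
tool_rot: [0.071, 0.705, -0.071, 0.703]
force: [0.3, 0.2, -0.6]
finger_gap: 0.0399
```

```bash
python3 look.py s13|head -4
```

```text
t 9.32 p [0.5613 0.0927 0.1282] gap 0.0399 F [ 0.3  0.2 -0.6] M [ 0.1  -0.12  0.04] 
j [ 0.463  0.378 -0.865  1.655  0.299  1.251  0.908]
[[-0.003  0.199  0.98 ]
 [-0.     0.98  -0.199]
```

View pics/s13.png

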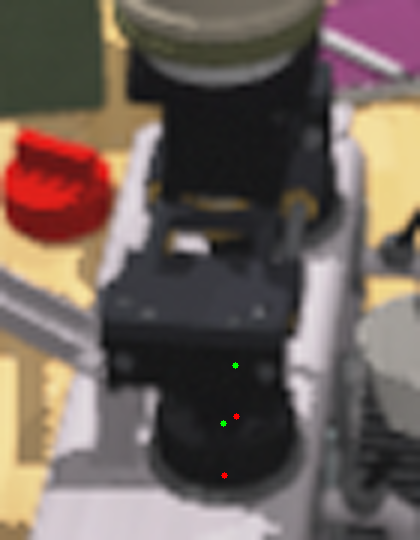

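No contact yet; close on the wing.

Emit:
play_rows:
  moves: "0 0 0 0 0 0 -1; 0 0 0 0 0 0 -1; 0 0 0 0 0 0 -1; 0 0 0 0 0 0 -1; 0 0 0 0 0 0 -1; 0 0 0 0 0 0 -1; 0 0 0 0 0 0 -1; 0 0 0 0 0 0 -1"

```text
time_s: 10.03
ee_pos: [0.5622, 0.0932, 0.1307]
tool_rot: [0.071, 0.703, -0.071, 0.704]
force: [-1.4, 0.2, 4.3]
finger_gap: 0.0116
```

```bash
python3 -c "
from h import *
st()"
```

```text
t 10.03 p [0.5622 0.0932 0.1307] gap 0.0116 F [-1.4  0.2  4.3] M [ 0.08 -0.    0.03] 
j [ 0.464  0.375 -0.866  1.653  0.298  1.252  0.908]
[[ 0.001  0.199  0.98 ]
 [-0.     0.98  -0.199]
 [-1.     0.     0.001]]
```

Emit:
play_rows:
  moves: "0 0 0 -0.4 0 0 -1; 0 0 0 -0.8 0 0 -1; 0 0 0 -1.2 0 0 -1; 0 0 0 -1.6 0 0 -1; 0 0 0 -2 0 0 -1; 0 0 0 -2.4 0 0 -1; 0 0 0 -2.8 0 0 -1; 0 0 0 -2.8 0 0 -1"

```text
time_s: 10.7
ee_pos: [0.5627, 0.0937, 0.1307]
tool_rot: [-0.015, 0.706, 0.016, 0.707]
force: [2.8, 2.5, 2.0]
finger_gap: 0.0127
```

```bash
python3 -c "
from h import *
s=st();m=R.from_quat(s['tool_rot']).as_matrix();print(np.degrees(np.arctan2(m[1,1],m[0,1])))"
```

```text
t 10.7 p [0.5627 0.0937 0.1307] gap 0.0127 F [2.8 2.5 2. ] M [ 0.78 -0.77 -0.78] 
j [ 0.495  0.389 -0.909  1.651  0.32   1.257  1.138]
[[ 0.002 -0.045  0.999]
 [ 0.001  0.999  0.045]
 [-1.     0.001  0.002]]
92.57103872263366
```

Emit:
play_rows:
  moves: "0 0 0 0.7 0 0 -1; 0 0 0 1.4 0 0 -1; 0 0 0 2.1 0 0 -1; 0 0 0 2.8 0 0 -1; 0 0 0 2.8 0 0 -1; 0 0 0 2.8 0 0 -1; 0 0 0 2.8 0 0 -1; 0 0 0 2.8 0 0 -1"

```text
time_s: 11.37
ee_pos: [0.5622, 0.0932, 0.1307]
tool_rot: [0.07, 0.703, -0.07, 0.704]
force: [-0.1, 0.8, 6.1]
finger_gap: 0.0115
```

```bash
cat > y.py <<'E'
from h import *
s=st();m=R.from_quat(s['tool_rot']).as_matrix();print('yaw',np.degrees(np.arctan2(m[1,1],m[0,1])))
E
python3 y.py
```

```text
t 11.37 p [0.5622 0.0932 0.1307] gap 0.0115 F [-0.1  0.8  6.1] M [ 0.22 -0.11 -0.04] 
j [ 0.464  0.375 -0.866  1.653  0.298  1.252  0.91 ]
[[ 0.001  0.197  0.98 ]
 [-0.     0.98  -0.197]
 [-1.     0.     0.001]]
yaw 78.62101919576875
```

Emit:
play_rows:
  moves: "0 0 0 0.4 0 0 -1; 0 0 0 0.8 0 0 -1; 0 0 0 1.2 0 0 -1; 0 0 0 1.6 0 0 -1; 0 0 0 2 0 0 -1; 0 0 0 2.4 0 0 -1; 0 0 0 2.8 0 0 -1; 0 0 0 2.8 0 0 -1"

```text
time_s: 12.03
ee_pos: [0.5622, 0.0931, 0.1307]
tool_rot: [0.156, 0.689, -0.156, 0.69]
force: [-0.4, -0.4, 5.1]
finger_gap: 0.0114
```

```bash
python3 y.py
```

```text
t 12.03 p [0.5622 0.0931 0.1307] gap 0.0114 F [-0.4 -0.4  5.1] M [ 0.07 -0.18 -0.03] 
j [ 0.433  0.362 -0.824  1.655  0.278  1.247  0.678]
[[ 0.001  0.431  0.903]
 [-0.     0.903 -0.431]
 [-1.     0.     0.001]]
yaw 64.49238881734995
```

Emit:
play_rows:
  moves: "0 0 0 1 0 0 -1; 0 0 0 2 0 0 -1; -0.01 0 0 3 0 0 -1; -0.02 0 0 4 0 0 -1; -0.03 0 0 5 0 0 -1; -0.04 0 0 6 0 0 -1; -0.05 0 0 7 0 0 -1; -0.05 0 0 7 0 0 -1"

```text
time_s: 12.7
ee_pos: [0.5614, 0.0928, 0.1312]
tool_rot: [0.356, 0.611, -0.357, 0.61]
force: [-0.4, -0.2, -0.1]
finger_gap: 0.0116
```

```bash
python3 y.py
```

```text
t 12.7 p [0.5614 0.0928 0.1312] gap 0.0116 F [-0.4 -0.2 -0.1] M [-0.04 -0.13  0.05] 
j [ 0.358  0.335 -0.724  1.658  0.233  1.239  0.097]
[[-0.001  0.871  0.491]
 [-0.001  0.491 -0.871]
 [-1.    -0.001 -0.   ]]
yaw 29.380792851299113
```

Emit:
play_rows:
  moves: "0 0 0 1.3 0 0 -1; -0.01 0 0 2.6 0 0 -1; -0.02 0 0 3.9 0 0 -1; -0.03 0 0 5.2 0 0 -1; -0.04 0 0 6.5 0 0 -1; -0.05 0 0 7.8 0 0 -1; -0.06 0 0 9.1 0 0 -1; -0.06 0 0 10 0 0 -1"

```text
time_s: 13.37
ee_pos: [0.5615, 0.0929, 0.1331]
tool_rot: [-0.581, -0.403, 0.582, -0.403]
force: [0.6, 0.6, -0.6]
finger_gap: 0.0116
```

```bash
python3 y.py; python3 look.py s14 >/dev/null
```

```text
t 13.37 p [0.5615 0.0929 0.1331] gap 0.0116 F [ 0.6  0.6 -0.6] M [-0.05 -0.05 -0.02] 
j [ 0.256  0.307 -0.596  1.66   0.181  1.231 -0.738]
[[-0.001  0.936 -0.351]
 [-0.    -0.351 -0.936]
 [-1.    -0.001  0.001]]
yaw -20.568938033066733
```

View pics/s14.png

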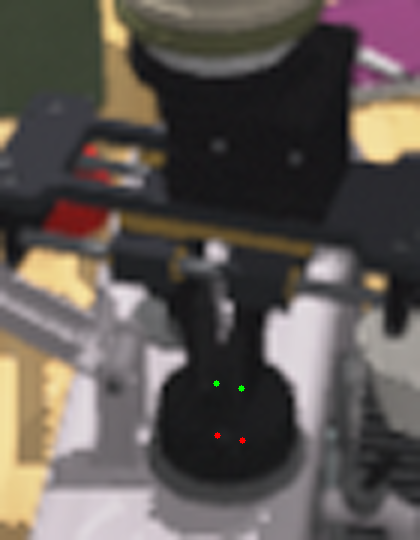

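Emit:
play_rows:
  moves: "0 0 0 1.2 0 0 -1; 0 0 0 2.4 0 0 -1; 0 0 0 3.6 0 0 -1; 0 0 0 4.8 0 0 -1; 0 0 0 6 0 0 -1; -0.1 0 0 6 0 0 -1; -0.2 0 0 6 0 0 -1; -0.2 0 0 6 0 0 -1"

```text
time_s: 14.08
ee_pos: [0.5622, 0.0932, 0.1402]
tool_rot: [0.665, 0.241, -0.665, 0.241]
force: [0.3, 0.7, -0.8]
finger_gap: 0.0117
```

```bash
python3 y.py; python3 look.py s15 >/dev/null
```

```text
t 14.08 p [0.5622 0.0932 0.1402] gap 0.0117 F [ 0.3  0.7 -0.8] M [-0.    0.   -0.02] 
j [ 0.199  0.289 -0.526  1.655  0.152  1.238 -1.233]
[[ 0.001  0.641 -0.768]
 [-0.    -0.768 -0.641]
 [-1.     0.    -0.   ]]
yaw -50.14137904877413
```

View pics/s15.png

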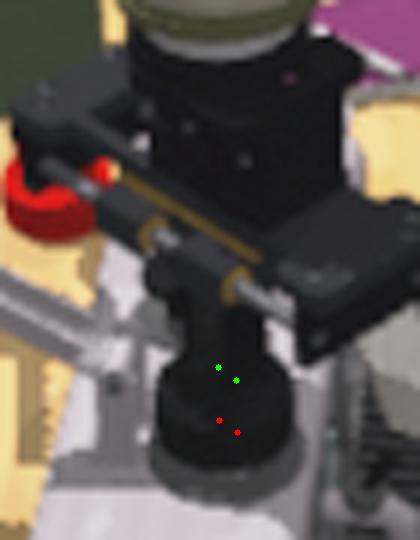

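Emit:
play_rows:
  moves: "-0.3 0 0 0 0 0 -1; -0.7 0 0 0 0 0 -1; -1.1 0 0 0 0 0 -1; -1.5 0 0 0 0 0 -1; -1.9 0 0 0 0 0 -1; -2.3 0 0 0 0 0 -1; -2.7 0 0 0 0 0 -1; -3 0 0 0 0 0 -1"

```text
time_s: 14.8
ee_pos: [0.5623, 0.0933, 0.2315]
tool_rot: [0.666, 0.239, -0.665, 0.239]
force: [0.3, -0.0, -1.3]
finger_gap: 0.0115
```

```bash
python3 y.py; python3 -c "
from h import *
print(mv((.5615,.0932,.249),tool(-50.1)))
S=cam('side');save('s16',crop(S,270,120,370,250,4))"
```

```text
t 14.8 p [0.5623 0.0933 0.2315] gap 0.0115 F [ 0.3 -0.  -1.3] M [-0.01 -0.04 -0.01] 
j [ 0.204  0.233 -0.53   1.525  0.119  1.415 -1.213]
[[ 0.001  0.637 -0.771]
 [ 0.    -0.771 -0.637]
 [-1.     0.001 -0.001]]
yaw -50.46425047545465
(array([-0.583, -0.015,  0.02 ]), array([-0.073, -0.012, -0.009]))
```

View pics/s16.png

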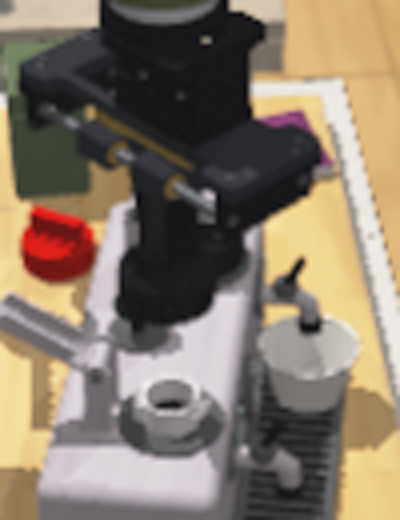

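Emit:
play_rows:
  moves: "-0.2 0 0 0 0 0 -1; -0.4 0 0 0 0 0 -1; -0.57 0 0.01 0 0 0 -1; -0.57 0 0.01 0 0 0 -1; -0.57 0 0.01 0 0 0 -1; -0.57 0 0.01 0 0 0 -1; -0.57 0 0.01 0 0 0 -1; -0.57 0 0.01 0 0 0 -1"

```text
time_s: 15.52
ee_pos: [0.5616, 0.0929, 0.2464]
tool_rot: [-0.665, -0.239, 0.666, -0.239]
force: [0.7, 0.3, 0.1]
finger_gap: 0.0113
```

```bash
python3 y.py; python3 - <<'E'
from h import *
S=cam('side');save('s17',crop(S,270,110,370,250,4)); save('s17f',S['pixels'])
P,uv=cloud(S)
d=S['pixels'][uv[:,1],uv[:,0]].sum(1)<140
b=d&(abs(P[:,0]-.561)<.06)&(abs(P[:,1]-.1)<.05)
for z in np.arange(.22,.31,.006):
    q=P[b&(P[:,2]>=z)&(P[:,2]<z+.006)]
    if len(q): print(z.round(3),len(q),'x',np.percentile(q[:,0],[0,5,95,100]).round(3),'y',np.percentile(q[:,1],[5,95,100]).round(3))
w_=(S['pixels'][uv[:,1],uv[:,0]].min(1)>150)&(abs(P[:,0]-.561)<.03)&(abs(P[:,1]-.094)<.03)&(P[:,2]>.142)&(P[:,2]<.156)
print('collar',w_.sum(),P[w_].mean(0),P[w_].min(0),P[w_].max(0))
s=r.sense(); print(abs(s['joint_velocities']).max())
t=cam('top');save('t17',crop(t,225,140,385,260,5))
E
```

```text
t 15.52 p [0.5616 0.0929 0.2464] gap 0.0113 F [0.7 0.3 0.1] M [-0.09 -0.06 -0.02] 
j [ 0.204  0.227 -0.53   1.5    0.115  1.446 -1.21 ]
[[-0.001  0.636 -0.771]
 [-0.    -0.771 -0.636]
 [-1.    -0.     0.   ]]
yaw -50.47567781072315
0.238 1 x [0.576 0.576 0.576 0.576] y [0.119 0.119 0.119]
0.244 15 x [0.559 0.561 0.589 0.59 ] y [0.109 0.124 0.124]
0.25 42 x [0.533 0.536 0.588 0.59 ] y [0.107 0.125 0.125]
0.256 49 x [0.532 0.537 0.59  0.592] y [0.104 0.125 0.128]
0.262 80 x [0.533 0.536 0.59  0.592] y [0.083 0.124 0.125]
0.268 137 x [0.532 0.535 0.587 0.592] y [0.085 0.122 0.125]
0.274 25 x [0.541 0.551 0.582 0.582] y [0.101 0.114 0.114]
0.28 27 x [0.544 0.545 0.58  0.582] y [0.097 0.114 0.114]
0.286 57 x [0.544 0.547 0.58  0.582] y [0.09  0.112 0.114]
0.292 26 x [0.544 0.547 0.579 0.579] y [0.089 0.112 0.114]
0.298 34 x [0.547 0.55  0.577 0.578] y [0.088 0.112 0.112]
0.304 23 x [0.547 0.547 0.578 0.578] y [0.091 0.112 0.116]
collar 50 [0.56073694 0.09579672 0.14612408] [0.54240446 0.07175721 0.14212901] [0.58489571 0.11482599 0.1499115 ]
0.003110267134782455
```

View pics/s17.png

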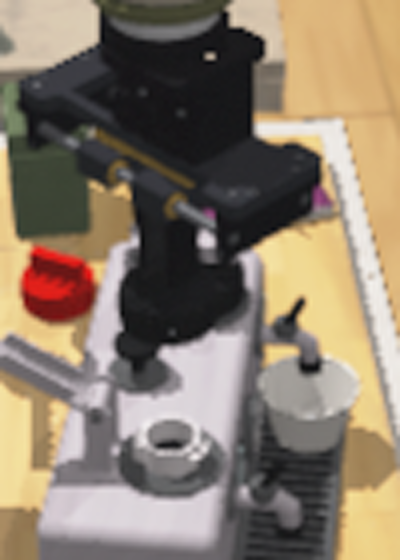

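View pics/t17.png

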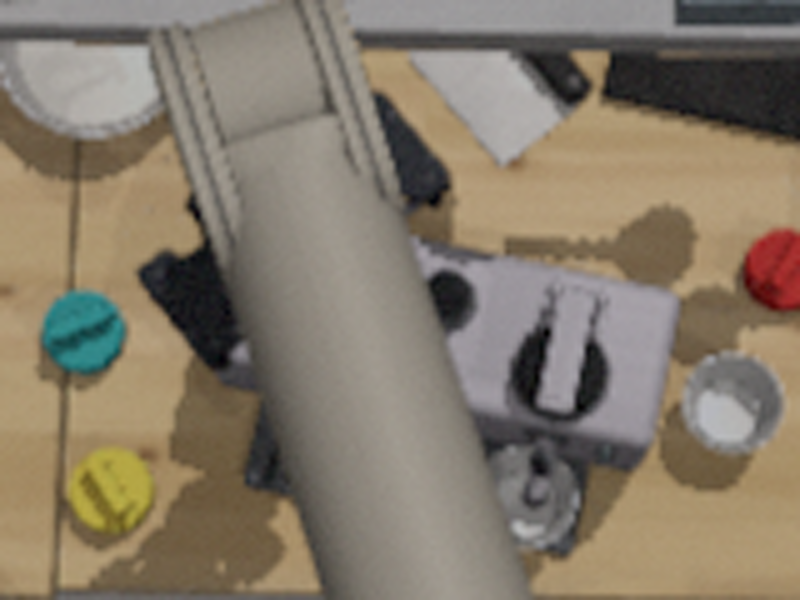

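```bash
python3 - <<'E'
from cell import finish_job
print(finish_job())
E
```

```text
the job is handed in; nothing more can be done
None
```

The left filler is open, and I handed the job in at about 15.6 s on the robot's clock. The gripper is holding the cap above its own collar.

- **Keeper lever:** I pinched the left lever, swung it past upright and let go. The pictures show it laid right back.
- **Finding the thread:** Counter-clockwise ran into a stop: 0.78 N·m of resistance, the cap twisting in the grip, and springing back. Clockwise turned freely, so the left collar is the reverse-thread one. I turned the cap about 129° clockwise and it lifted off with no pull.
- **Final position:** In the last side picture the cap's lower edge is at about z = 0.246 m, about 97 mm above the rim. It is centred on the collar to within about 2 mm and level, with the arm at rest. The grip reads 11.3 mm on the 12 mm wing.
- **Other things:** In the last pictures the right filler, the cups, the look-alike caps and the tin look as they did at the start. I did not check the bottle and the rice cup in a final close view.

**Checks that disagreed:**
- **Fingertip offset:** The fingertips in the pictures ended about 30 mm short of the reported TCP. A test closing above the lever met nothing, which confirmed it, so I worked to the picture.
- **Camera mismatch:** At the start, the top and side cameras' depth readings differed by about 6 mm in y. I relied on overlays and the close side views instead.

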